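Lock the wire shelf, flip down the prop leg and hold the tipping stand upright

ROBOT

A 6-joint arm with a two-finger parallel gripper is mounted at the origin on the work surface. World frame = base frame: x ahead of the robot, y to its left, z up, the work surface at z = 0. Lengths are in mm, angles in rad, forces in N, time in s.
With the tool pointing down it reaches from about 300 to 775 mm from the base axis. Payload 14.6 kg.
Tool frame: the origin (TCP) lies between the finger pads; the fingertips stand 8 mm ahead of it and the grasp point (between the pads) lies 11 mm behind it; y points along the fingers, x is the direction in which the jaws open and shut, and the axes are right-handed (so a half turn about y gives the same grasp; the last joint's range is limited). The gripper opens to 94 mm and grips with 3 to 60 N. Pads are 16 mm wide; open, the fingers measure 119 mm over their backs; the gripper's body (75 mm by 177 mm) begins 78 mm behind the grasp point.
Start: joints at [1.25, 0.3, 1.521, -0, 1.321, -0.067], TCP at [138.094, 532.371, 213.446] pointing down, gripper open.
Joint ranges: [-3.03, 3.03], [-0.79, 2.21], [0.23, 2.52], [-1.04, 4.18], [0, 3.07], [-2.55, 2.55]. Speed limits (rad/s): [2.22, 2.22, 2.57, 3.14, 3.14, 3.14].

INTERFACE

Orientations are given as [roll, pitch, yaw] about the fixed x, y, z axes, in that order (R = Rz(yaw) Ry(pitch) Rx(roll)).
In Python, from cell import read_state, imaging, order gives the robot as it stands. The module is installed in compiled form; this text tells all that it offers.
- The arm moves only by the shell command python3 -m handwheel 'ROWS' [FORCE]. ROWS is JSON, a list that holds one entry, the list of rows, each a list of 7 numbers: the shift along the tool's x, y, z in mm, then the turn, a rotation vector about the tool's x, y, z in degrees, then the opening, from -1 (shut) to 1 (fully open), so that 0 is half open. A call has 1 to 5 rows; each row is the pose to reach, as a shift and turn from the pose measured when the call began, along the tool's axes at that moment; what a row does not reach only later rows make up. A row lasts 1/12 s, in which the tool goes at most 41.7 mm and 7.16 degrees, less where a joint would pass 70% of its speed; a pose out of reach is approached as far as the arm can. A call with a gripper value outside its range is refused whole. The fingers move at their own pace and stop on an object; FORCE is the grip in N (left out, the last holds). Time passes only in rows, so rows that repeat a pose let the fingers close. It gives the time, the measured TCP pose, the force and the opening at its end, in the units of the state.
- read_state(): the state, without advancing time (a new reading comes with each control period).
- imaging.camera(name): name is "scene" or "top" or "wrist"; returns (picture, depth): 384x512x3 uint8, red, green, blue; 384x512 float32, mm along the optical axis (not along the pixel's ray), 0 where there is no reading.
- imaging.get_calibration(name): a dict with "mtx" (3x3 intrinsics, pixels), "world_from_camera" (4x4, takes a point from camera to world coordinates); the wrist camera has in their place "hand_eye" (4x4, takes a point from camera to tool coordinates, whose origin is the TCP and whose axes are the tool frame's). Camera axes: x right, y down, z forward; pixel columns grow to the right and rows downward; lengths in mm; the calibration is good to about 2 mm. A picture is of the moment at which its call begins: read the wrist's pose just before it. get_calibration takes no time and is no camera call.
- order.sign_off(): hands the job in, once; it reports no verdict.
The state is a dict: "clock": time; "joints": joint angles; "qd": joint speeds; "effort": joint torques, N m; "eef_pos": TCP position; "eef_rot": TCP orientation; "wrist_force": force on the tool from outside, world axes, zero at the start; "moment": the same for the moment, N m; "finger_gap": finger opening in mm.
Only numpy, scipy, OpenCV 4.12 (cv2) and the standard library are available. Lean on these libraries where they do the work, as an engineer would, in place of code of your own. Each camera call takes 0.05 s, during which the arm holds its last target.

TASK

On the tipping stand, first swing the small keeper bar on the frame's top closed until it lies in its fork, so the wire shelf is locked in. Then flip the folded prop leg at the frame's side down, over its centre, until it reaches its stop; after that bring the frame up off its rear rest and finish while still holding it steadily upright in the fingers, standing neither on the rest nor on the leg. Leave the cheeses and the brush where they are.

Things in the scene. Friction and masses are not known exactly. Their poses are not given: they have to be found in the camera images.
- base: Fixed aluminium base plate of the stand, 260 (x) x 360 (y) x 8 mm. Origin on the table under the middle of the frame's hinge axle; plate from x -120 to +140 mm. z up, x away from the robot (yaw up to 0.3). The axle lies along y, 45 mm above the origin. The rear rest, a rubber bar on two rods, is at x +71, z 168 mm, y -80 to +80.
- frame: Steel frame with wire shelf, 240 mm wide, 200 mm tall, 0.6 to 1.2 kg. Origin mid-axle (base's x 0, y 0, z 45 mm); y along the axle, z up the frame, x out of its back. Turns freely on the axle: starts leaning back (+x) 0.34 rad on the rest; upright = z vertical; leans forward at most 0.13 rad, when the lowered leg's foot meets the plate. Let go, it tips, from upright backwards.
- handle (a point): Middle of the grip bar of the handle loop on the frame's top: a round steel bar, 12 mm in diameter, along the frame's y, at x 0, y +60, z +250 mm in the frame's axes; the two stalks of the loop are at y +15 and +105, and the top bar is 50 mm below the grip bar.
- keeper (a joint): Angle of the keeper bar in rad: 0 = closed, lying along the frame's top in its fork (its stop); grows as its free end lifts, about the frame's x axis; 1.57 = pointing along the frame's z; starts at 0.9 to 1.5. Stiff hinge: it stays where it is left; about 1 N at its end moves it.
- keeper_pivot (a point): Keeper bar's hinge, at x 0, y -112, z +225 mm in the frame's axes. The bar, 10 mm (frame's x) by 12 mm thick and about 100 mm long, runs from here towards +y when closed. The fork that takes it is 80 mm from the hinge, its two prongs 7 mm higher than the middle of the closed bar.
- keeper_end (a point): Free end of the keeper bar (a ball 18 mm in diameter), 100 mm from its hinge.
- leg (a joint): Angle of the prop leg in rad: 0 = folded, pointing forward (frame's -x) and 35 degrees above the frame's -x axis; grows as it swings down; 1.483 = fully down at its stop, 50 degrees below the frame's -x axis. A spring holds it at 0; beyond about 0.7 it carries the leg on down. Pressing it takes 1 to 2 N near its foot.
- leg_pivot (a point): Leg's hinge, parallel to the axle, outside the frame's +y post, at x 0, y +150, z +100 mm in the frame's axes. The leg is a round steel rod 12 mm in diameter in the plane y = +150; its small spring strut and pins lie within 45 mm of the hinge, on the outer side.
- leg_foot (a point): Centre of the leg's rubber foot (ball 18 mm in diameter), 150 mm from the leg's hinge.
- puck: Small white cheese, 64 mm in diameter, 28 mm high, standing on the base plate's front part; origin at its underside. Bystander.
- puck_b: Like the other small white cheese, 64 mm in diameter, 28 mm high, on the base plate's rear right part; origin at its underside. Bystander.
- log_a: White cheese log 140 mm long, 54 mm thick, lying to the left (+y) of the stand; origin under its middle, x along it. Bystander.
- log_b: White cheese log 200 mm long, 54 mm thick, beyond the stand; origin under its middle. Bystander.
- brush: White rind brush, 200 mm long, lying to the right (-y) of the stand. Bystander.
- wheel_a: Grey ash-rind cheese, 100 mm in diameter, 42 mm high, to the side of the stand; origin at its underside. Bystander.
- wheel_b: Grey ash-rind cheese, 100 mm in diameter, 42 mm high, to the side of the stand; origin at its underside. Bystander.

How it is judged:
By the outcome, as a careful person would: the job done as asked, in the order asked, and still so for the second after the job is handed in, while the arm keeps its last pose, push and grip.
It also fails if it takes over 69 s, if anything falls off the work surface, if the arm or the gripper's body presses on something with over 40 N, if the wrist force passes 120 N, or if a joint passes its speed limit or range.

## Working session

There is one attempt and no reset: what is moved stays moved. The work goes in short steps, Python scripts to look and compute and a shell command to move; the robot and the scene stay as the last step left them, time stands still between calls to the robot, and variables do not carry over. Pictures are saved under pics/ and viewed, and the job is handed in when it is done.

```bash
mkdir -p pics; ls; python3 - <<'E'
from cell import read_state, imaging, order
import cv2,numpy as np
print(read_state())
for n in ["scene","top","wrist"]:
    c=imaging.get_calibration(n); print(n,{k:np.round(np.array(v),3).tolist() for k,v in c.items()})
    p,d=imaging.camera(n)
    cv2.imwrite(f"pics/{n}0.png",cv2.cvtColor(p,cv2.COLOR_RGB2BGR)); np.save(f"pics/{n}0.npy",d)
E
```

```text
pics
{'clock': 0.0, 'joints': array([ 1.25041215e+00,  3.00492668e-01,  1.52158064e+00, -2.06087198e-05,
        1.32070568e+00, -6.65889623e-02]), 'qd': array([ 2.16072496e-04, -2.31574456e-03, -1.91377405e-05, -8.18282614e-04,
       -5.71619145e-04, -9.92181482e-04]), 'effort': array([ 2.58865388e-03, -5.31803906e+01, -3.52734590e+01,  7.09072687e-02,
        2.44325126e-02, -9.84726557e-05]), 'eef_pos': array([138.01499838, 532.13776345, 212.87468299]), 'eef_rot': array([-1.57073731e+00,  1.18503148e-03,  1.31700626e+00]), 'wrist_force': array([ 0.28353718, -0.01102394, -0.20491258]), 'moment': array([0.01550051, 0.04648046, 0.04756094]), 'finger_gap': 94.12027294112758}
scene {'mtx': [[389.994, 0.0, 251.594], [0.0, 389.994, 191.132], [0.0, 0.0, 1.0]], 'world_from_camera': [[0.537, 0.643, -0.546, 1359.557], [0.844, -0.417, 0.337, -474.71], [-0.011, -0.642, -0.767, 1259.055], [0.0, 0.0, 0.0, 1.0]]}
top {'mtx': [[446.248, 0.0, 251.962], [0.0, 446.248, 186.557], [0.0, 0.0, 1.0]], 'world_from_camera': [[-0.013, -0.982, 0.186, 331.52], [-1.0, 0.013, -0.001, -17.46], [-0.002, -0.186, -0.983, 1515.441], [0.0, 0.0, 0.0, 1.0]]}
wrist {'mtx': [[272.438, 0.0, 258.191], [0.0, 272.438, 198.757], [0.0, 0.0, 1.0]], 'hand_eye': [[1.0, -0.0, 0.001, -0.554], [-0.001, -0.261, 0.965, -171.673], [0.0, -0.965, -0.261, 76.66], [0.0, 0.0, 0.0, 1.0]]}
```

View pics/scene0.png

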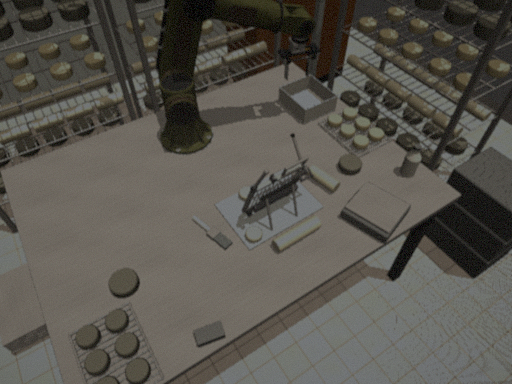

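View pics/top0.png

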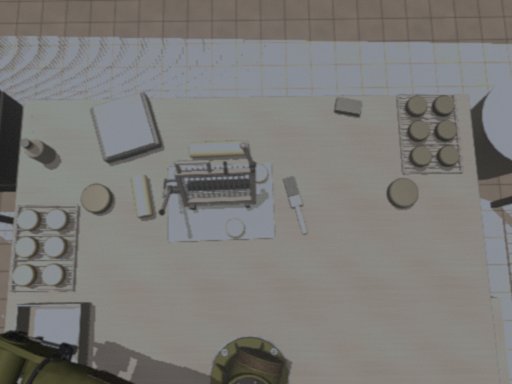

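View pics/wrist0.png

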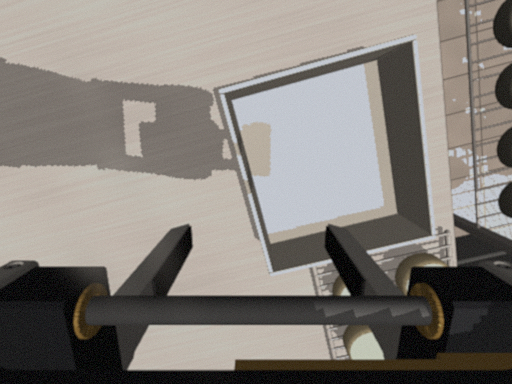

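```bash
python3 - <<'E'
import cv2
a=cv2.imread("pics/top0.png")[130:250,120:320]; cv2.imwrite("pics/top0z.png",cv2.resize(a,(800,480),interpolation=cv2.INTER_CUBIC))
a=cv2.imread("pics/scene0.png")[125:255,190:350]; cv2.imwrite("pics/scene0z.png",cv2.resize(a,(720,585),interpolation=cv2.INTER_CUBIC))
E
```

```text
(no output)
```

View pics/top0z.png

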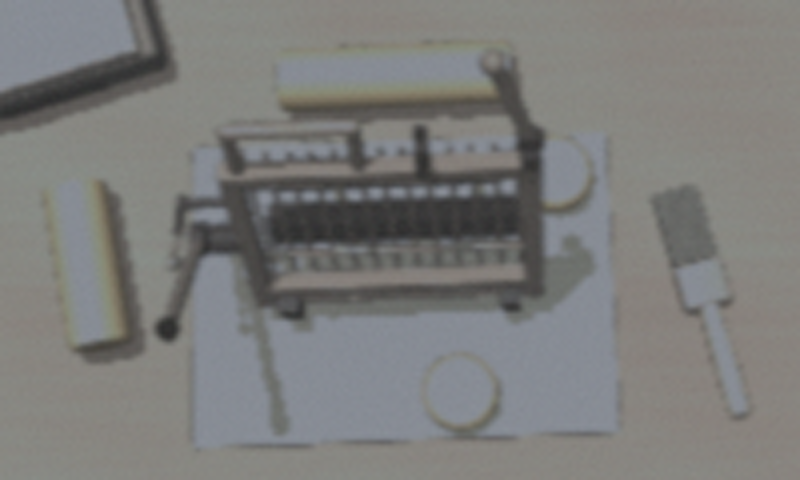

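View pics/scene0z.png

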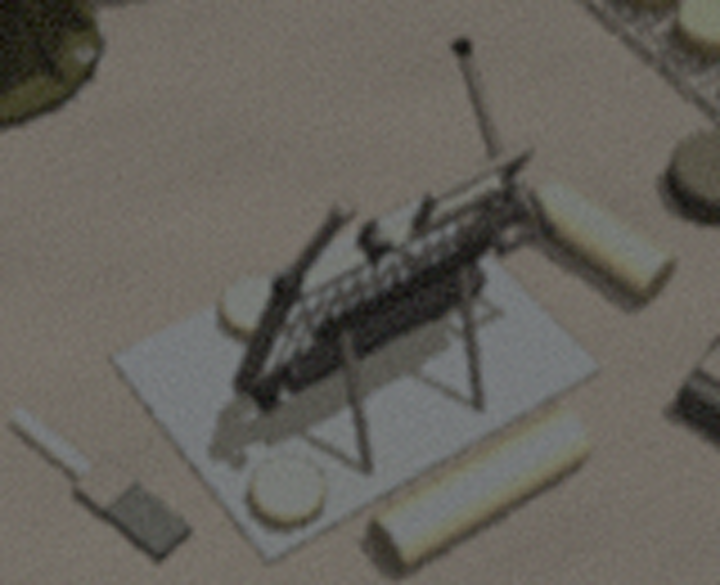

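```bash
cat > h.py <<'E'
import numpy as np, cv2
from scipy.spatial.transform import Rotation as R
from cell import read_state, imaging, order
def cal(n):
    c=imaging.get_calibration(n); K=np.array(c['mtx'])
    if n=='wrist':
        s=read_state(); T=np.eye(4); T[:3,:3]=R.from_euler('xyz',s['eef_rot']).as_matrix(); T[:3,3]=s['eef_pos']
        return K,T@np.array(c['hand_eye'])
    return K,np.array(c['world_from_camera'])
def ray(K,T,u,v):
    d=T[:3,:3]@np.linalg.solve(K,np.array([u,v,1.0])); return T[:3,3],d/np.linalg.norm(d)
def onplane(K,T,u,v,z):
    o,d=ray(K,T,u,v); return o+d*(z-o[2])/d[2]
def tri(a,b):
    (o1,d1),(o2,d2)=a,b
    A=np.stack([d1,-d2],1); t=np.linalg.lstsq(A,o2-o1,rcond=None)[0]
    p,q=o1+d1*t[0],o2+d2*t[1]; return (p+q)/2,np.linalg.norm(p-q)
def proj(K,T,P):
    P=np.atleast_2d(P); c=(P-T[:3,3])@T[:3,:3]; p=c@K.T; return p[:,:2]/p[:,2:]
def tcp():
    s=read_state(); return R.from_euler('xyz',s['eef_rot']).as_matrix(),s['eef_pos']
E
python3 - <<'E'
from h import *
K,T=cal('top')
im=cv2.imread('pics/top0.png'); hsv=cv2.cvtColor(im,cv2.COLOR_BGR2HSV)
print(im[235,180],im[235,260],im[225,160],im[180,330], im[165,263], im[230,190])
b=im.astype(int); m=((b[:,:,0]-b[:,:,2])>-2).astype(np.uint8)  # bluish-white
m=m*(b.sum(2)>300); m[:160]=0; m[250:]=0; m[:,:160]=0; m[:,280:]=0
m=cv2.morphologyEx(m.astype(np.uint8),cv2.MORPH_CLOSE,np.ones((3,3)))
cv2.imwrite('pics/m.png',cv2.resize(m[130:250,120:320]*255,(800,480)))
z=lambda u,v:(120+u/4-0.4,130+v/4-0.4)
for q in [(193,145),(605,133),(618,430),(195,445)]:
    print(q,onplane(K,T,*z(*q),8).round(1))
E
```

```text
[148 140 135] [150 140 136] [129 134 136] [126 132 136] [130 132 131] [117 117 114]
(193, 145) [694.1 272.4   8. ]
(605, 133) [700.  -85.1   8. ]
(618, 430) [443.  -90.7   8. ]
(195, 445) [435.1 265.    8. ]
```

View pics/m.png

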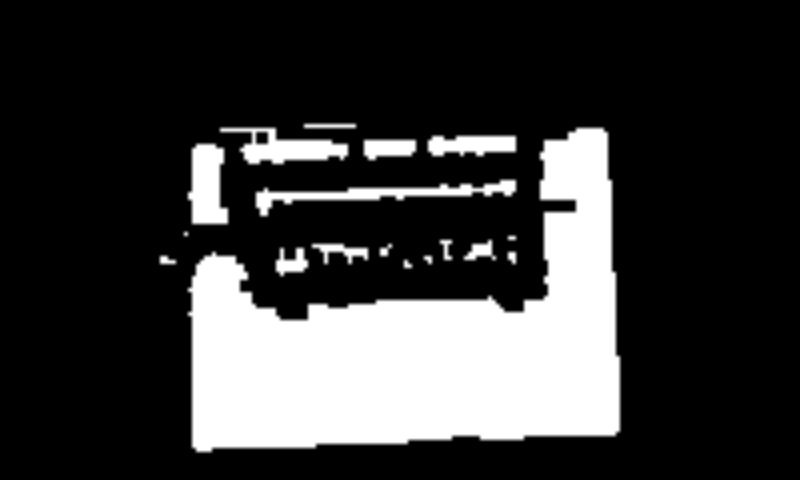

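```bash
cat >> h.py <<'E'
O=np.array([558.,90.2,0]); YAW=0.022; LEAN=0.34
def fw(p,lean=None,O_=None):
    if lean is None: lean=LEAN
    p=np.atleast_2d(p).astype(float)
    return (R.from_euler('y',lean).apply(p)+[0,0,45])@R.from_euler('z',YAW).as_matrix().T+(O if O_ is None else O_)
def kend(a,l=100): return [0,-112+l*np.cos(a),225+l*np.sin(a)]
def leg(a,l=150):
    t=np.radians(35)-a; return [-l*np.cos(t),150,100+l*np.sin(t)]
E
python3 - <<'E'
from h import *
P={'h':[0,60,250],'hl':[0,15,250],'hr':[0,105,250],'tl':[0,15,200],'kp':[0,-112,225],'f':[0,-32,225],'lp':[0,150,100],'foot':leg(0)}
for a in (0.9,1.2,1.5): P['k%.1f'%a]=kend(a)
for n,(x0,y0,x1,y1,s) in {'top':(120,130,320,250,4),'scene':(190,125,350,255,4.5)}.items():
    K,T=cal(n); im=cv2.imread(f'pics/{n}0.png')[y0:y1,x0:x1]; im=cv2.resize(im,None,fx=s,fy=s,interpolation=cv2.INTER_CUBIC)
    for k,p in P.items():
        u=proj(K,T,fw(p))[0]; q=((u-[x0,y0]+.5)*s).astype(int); cv2.circle(im,tuple(map(int,q)),3,(0,0,255),-1); cv2.putText(im,k,tuple(map(int,q+4)),0,.45,(0,0,255),1)
    cv2.imwrite(f'pics/{n}_ov.png',im)
# triangulate: keeper ball, leg foot
Kt,Tt=cal('top');Ks,Ts=cal('scene')
zt=lambda u,v:(120+u/4-.5,130+v/4-.5); zs=lambda u,v:(190+u/4.5-.5,125+v/4.5-.5)
for n,a,b in [('kball',(491,62),(343,213)),('foot',(168,328),(461,46)),('kpivot',(530,137),(287,285))]:
    p,e=tri(ray(Kt,Tt,*zt(*a)),ray(Ks,Ts,*zs(*b))); print(n,p.round(1),round(e,1))
for k in P: print(k,fw(P[k]).round(1))
E
```

```text
kball [667.7   6.6 348. ] 0.1
foot [500.4 238.5 265.4] 1.1
kpivot [636.8 -20.2 256.6] 2.1
h [[640.  152.  280.7]]
hl [[641.  107.  280.7]]
hr [[639.  197.  280.7]]
tl [[624.4 106.7 233.6]]
kp [[635.5 -20.1 257.1]]
f [[633.7  59.9 257.1]]
lp [[588.  240.9 139.3]]
foot [[500.9 239.  261.4]]
k0.9 [[660.2  42.6 331. ]]
k1.2 [[665.8  16.8 345. ]]
k1.5 [[668.6 -12.3 351.2]]
```

View pics/top_ov.png

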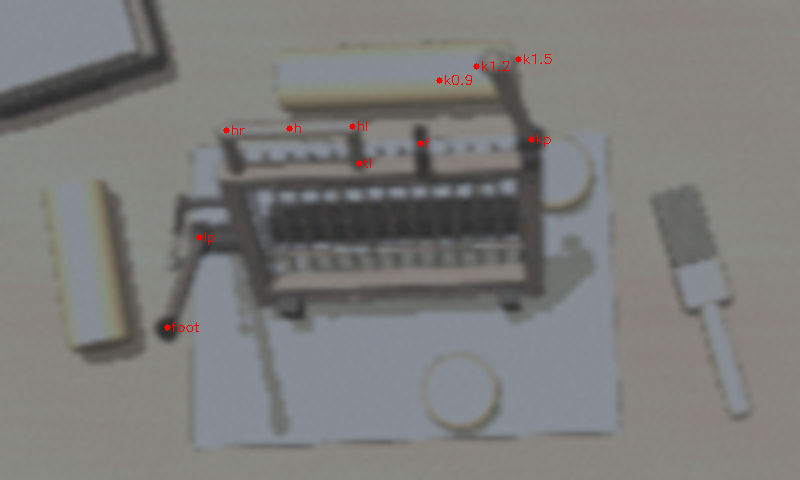

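View pics/scene_ov.png

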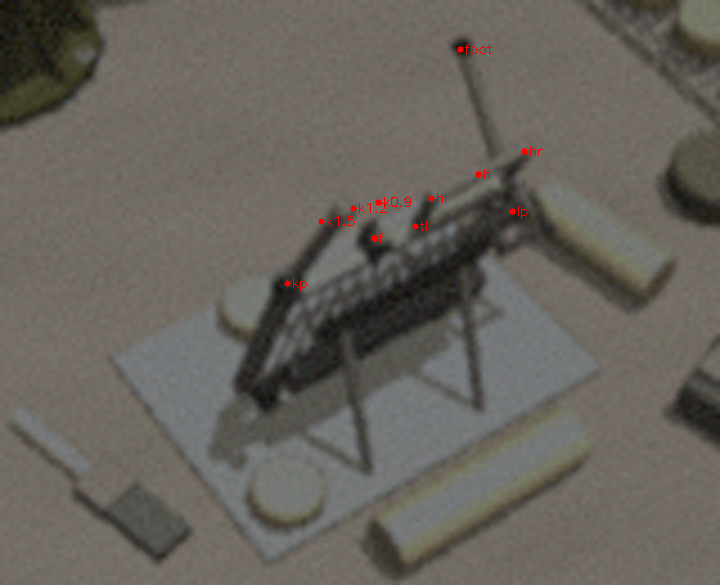

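```bash
cat >> h.py <<'E'
def go(p,yaw=None,tilt=None):
    """shift (tool axes) + rotvec deg to reach TCP p with tool pointing down, tool x at azimuth yaw"""
    M,c=tcp(); s=M.T@(np.array(p)-c)
    if yaw is not None:
        G=np.array([[np.cos(yaw),0,-np.sin(yaw)],[np.sin(yaw),0,np.cos(yaw)],[0,-1,0]])
        r=np.degrees(R.from_matrix(M.T@G).as_rotvec())
    else: r=np.zeros(3)
    print('shift',s.round(1),'turn',r.round(1))
def edge(a,l=62): return fw([0,-112+l*np.cos(a)-6*np.sin(a),225+l*np.sin(a)+6*np.cos(a)])[0]+[0,-8,8]
E
python3 - <<'E'
from h import *
M,c=tcp(); print(M.round(3))
go([138,532,430]);go([655,-40,430],0.022)
for a in (1.5,1.33,1.1,.9,.7,.5,.3,.15,0): print(a,edge(a).round(1))
E
```

```text
[[ 0.251 -0.    -0.968]
 [ 0.968 -0.001  0.251]
 [-0.001 -1.     0.   ]]
shift [  -0.4 -217.     0. ] turn [0. 0. 0.]
shift [-424.3 -216.6 -644.1] turn [ 0.  74.2 -0. ]
1.5 [656.3 -29.3 323.8]
1.33 [655.8 -18.7 323.2]
1.1 [654.3  -4.9 319.8]
0.9 [652.2   6.1 314.4]
0.7 [649.4  15.7 307.1]
0.5 [646.   23.7 298.1]
0.3 [642.2  29.5 287.8]
0.15 [639.2  32.4 279.4]
0 [636.1  33.9 270.8]
```

```bash
python3 -m handwheel '[[[0,-40,0,0,7,0,-1],[0,-80,0,0,14,0,-1],[0,-120,0,0,21,0,-1],[0,-160,0,0,28,0,-1],[0,-200,0,0,35,0,-1]]]' 10; python3 - <<'E'
from h import *
go([655,-40,430],0.022)
E
```

```text
clock: 0.57
eef_pos: [137.9, 531.9, 415.0]
eef_rot: [-1.571, 0.001, 0.7]
wrist_force: [0.5, 0.7, 0.4]
finger_gap: 63.9
shift [  27.   -14.6 -770.5] turn [ 0.  38.9 -0. ]
```

```bash
python3 -m handwheel '[[[27,-15,-770,0,39,0,-1],[27,-15,-770,0,39,0,-1],[27,-15,-770,0,39,0,-1],[27,-15,-770,0,39,0,-1],[27,-15,-770,0,39,0,-1]]]'; python3 - <<'E'
from h import *
go([655,-40,430],0.022)
E
```

```text
clock: 0.98
eef_pos: [278.4, 376.1, 417.7]
eef_rot: [-1.572, 0.0, 0.075]
wrist_force: [0.8, 0.6, 1.1]
finger_gap: 30.7
shift [ 344.1  -12.1 -443.3] turn [ 0.1  3.1 -0. ]
```

```bash
python3 -m handwheel '[[[344,-12,-443,0,3,0,-1],[344,-12,-443,0,3,0,-1],[344,-12,-443,0,3,0,-1],[344,-12,-443,0,3,0,-1],[344,-12,-443,0,3,0,-1]]]'; python3 - <<'E'
from h import *
go([655,-40,430],0.022)
E
```

```text
clock: 1.4
eef_pos: [418.2, 221.4, 422.3]
eef_rot: [-1.572, 0.0, 0.023]
wrist_force: [0.8, 1.6, -0.5]
finger_gap: 0.8
shift [ 230.7   -7.5 -266.8] turn [ 0.1  0.1 -0. ]
```

```bash
python3 -m handwheel '[[[231,-8,-267,0,0,0,-1],[231,-8,-267,0,0,0,-1],[231,-8,-267,0,0,0,-1],[231,-8,-267,0,0,0,-1],[231,-8,-267,0,0,0,-1]]]';python3 -m handwheel '[[[91,0,-114,0,0,0,-1],[91,0,-114,0,0,0,-1],[91,0,-114,0,0,0,-1],[91,0,-114,0,0,0,-1],[91,0,-114,0,0,0,-1]]]'; python3 - <<'E'
from h import *
go([656,-40,324],0.022)
p,d=imaging.camera('wrist'); cv2.imwrite('pics/w1.png',p[:,:,::-1])
K,T=cal('wrist'); print([ (k,proj(K,T,fw(v))[0].round()) for k,v in dict(kp=[0,-112,225],kb=kend(1.33),f=[0,-32,225],h=[0,60,250]).items()])
E
```

```text
clock: 1.82
eef_pos: [557.9, 66.7, 427.0]
eef_rot: [-1.572, 0.0, 0.023]
wrist_force: [1.0, 0.4, -0.1]
finger_gap: 0.4
clock: 2.23
eef_pos: [653.4, -49.1, 423.9]
eef_rot: [-1.572, 0.005, 0.019]
wrist_force: [0.4, 0.6, -0.9]
finger_gap: 0.8
shift [ 3.3 99.9  9.2] turn [ 0.  -0.2 -0.3]
[('kp', array([246., 165.])), ('kb', array([277., 153.])), ('f', array([245.,  97.])), ('h', array([251.,  -3.]))]
```

View pics/w1.png

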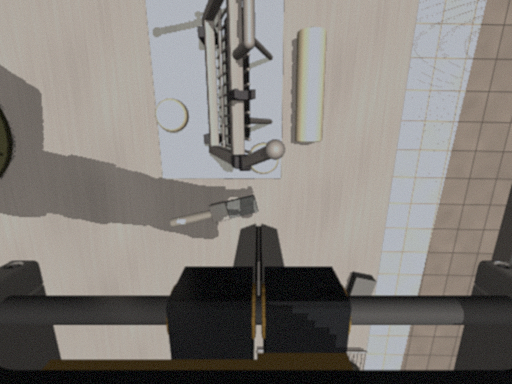

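```bash
python3 -m handwheel '[[[3,40,0,0,0,0,-1],[3,80,0,0,0,0,-1],[3,100,5,0,0,0,-1],[3,100,9,0,0,0,-1],[3,100,9,0,0,0,-1]]]'; python3 - <<'E'
from h import *
for a in (1.4,1.3,1.2,1.1,1): go(edge(a))
E
```

```text
clock: 2.7
eef_pos: [654.5, -36.6, 325.7]
eef_rot: [-1.571, 0.004, 0.022]
wrist_force: [-0.5, 0.2, 2.2]
finger_gap: 0.8
shift [ 1.9  2.  13.5] turn [0. 0. 0.]
shift [ 1.6  2.8 19.7] turn [0. 0. 0.]
shift [ 1.2  4.1 25.7] turn [0. 0. 0.]
shift [ 0.5  5.9 31.6] turn [0. 0. 0.]
shift [-0.3  8.4 37.3] turn [0. 0. 0.]
```

```bash
python3 -m handwheel '[[[2,2,8,0,0,0,-1],[2,2,13,0,0,0,-1],[2,3,20,0,0,0,-1],[1,4,26,0,0,0,-1],[0,6,32,0,0,0,-1]]]'; python3 - <<'E'
from h import *
for a in (1.,.9,.8,.7,.6): go(edge(a))
E
```

```text
clock: 3.12
eef_pos: [653.9, -3.8, 320.4]
eef_rot: [-1.571, 0.002, 0.022]
wrist_force: [0.8, -0.8, 1.4]
finger_gap: 0.4
shift [-0.4  3.   4.6] turn [0. 0. 0.]
shift [-1.5  6.   9.9] turn [0. 0. 0.]
shift [-2.7  9.4 15. ] turn [0. 0. 0.]
shift [-4.  13.3 19.7] turn [0. 0. 0.]
shift [-5.6 17.6 23.9] turn [0. 0. 0.]
```

```bash
python3 -m handwheel '[[[0,3,5,0,0,0,-1],[-1,6,10,0,0,0,-1],[-3,9,15,0,0,0,-1],[-4,13,20,0,0,0,-1],[-6,18,24,0,0,0,-1]]]'; python3 - <<'E'
from h import *
for a in (.5,.4,.3,.2,.1): go(edge(a))
p,d=imaging.camera('wrist'); cv2.imwrite('pics/w2.png',p[:,:,::-1])
E
```

```text
clock: 3.53
eef_pos: [647.2, 20.6, 302.0]
eef_rot: [-1.571, 0.002, 0.022]
wrist_force: [0.8, 0.0, 0.7]
finger_gap: 0.3
shift [-1.1  3.9  3.1] turn [0. 0. 0.]
shift [-2.9  8.9  6.3] turn [0. 0. 0.]
shift [-4.7 14.2  9. ] turn [0. 0. 0.]
shift [-6.7 19.7 11.1] turn [0. 0. 0.]
shift [-8.7 25.4 12.6] turn [0. 0. 0.]
```

View pics/w2.png

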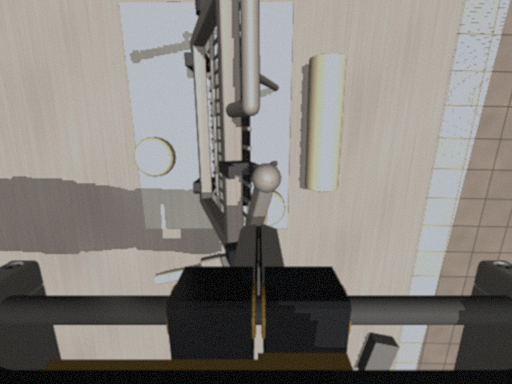

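```bash
python3 -m handwheel '[[[-1,4,3,0,0,0,-1],[-3,9,6,0,0,0,-1],[-5,14,9,0,0,0,-1],[-7,20,11,0,0,0,-1],[-9,25,12,0,0,0,-1]]]'; python3 - <<'E'
from h import *
for a in (.05,0): go(edge(a))
E
```

```text
clock: 4.0
eef_pos: [637.1, 33.3, 275.1]
eef_rot: [-1.571, 0.004, 0.023]
wrist_force: [1.2, 0.1, 0.5]
finger_gap: 0.6
shift [0.1 1.4 0.3] turn [0. 0. 0.]
shift [-0.9  4.3  0.7] turn [0. 0. 0.]
```

```bash
python3 -m handwheel '[[[0,2,0,0,0,0,-1],[-1,3,0,0,0,0,-1],[-1,4,0,0,0,0,-1]]]'; python3 -m handwheel '[[[0,1,0,0,0,0,-1],[0,2,0,0,0,0,-1]]]'; python3 - <<'E'
from h import *
p,d=imaging.camera('wrist'); cv2.imwrite('pics/w3.png',p[:,:,::-1])
E
```

```text
clock: 4.25
eef_pos: [636.3, 33.3, 271.5]
eef_rot: [-1.571, 0.003, 0.023]
wrist_force: [1.6, 2.2, 5.3]
finger_gap: 0.3
clock: 4.42
eef_pos: [636.5, 33.4, 271.1]
eef_rot: [-1.57, 0.0, 0.023]
wrist_force: [-3.4, 1.7, 15.1]
finger_gap: 0.4
```

View pics/w3.png

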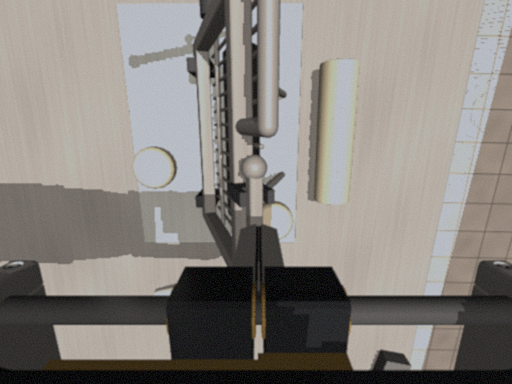

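```bash
python3 -m handwheel '[[[0,-30,0,0,0,0,-1],[0,-70,0,0,0,0,-1],[0,-105,0,0,-7,0,-1],[0,-105,0,0,-14,0,-1]]]'; python3 - <<'E'
from h import *
p,d=imaging.camera('wrist'); cv2.imwrite('pics/w4.png',p[:,:,::-1])
go([498,240,380],1.593)
E
```

```text
clock: 4.8
eef_pos: [637.0, 33.2, 384.2]
eef_rot: [-1.573, -0.01, 0.272]
wrist_force: [-1.2, -0.7, 0.7]
finger_gap: 0.4
shift [-75.8  -0.5 237.3] turn [  0.3 -75.1   0.2]
```

View pics/w4.png

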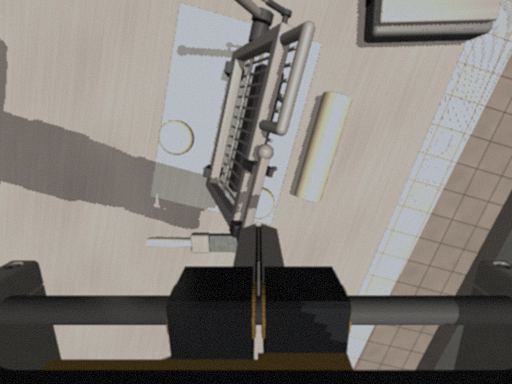

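```bash
python3 -m handwheel '[[[-76,0,237,0,-75,0,0],[-76,0,237,0,-75,0,0],[-76,0,237,0,-75,0,0],[-76,0,237,0,-75,0,0],[-76,0,237,0,-75,0,0]]]' 5;  python3 - <<'E'
from h import *
go([498,240,380],1.593)
E
```

```text
clock: 5.27
eef_pos: [518.8, 207.3, 377.9]
eef_rot: [-1.573, 0.0, 0.895]
wrist_force: [1.7, -0.5, -0.2]
finger_gap: 30.0
shift [12.5 -2.2 36.7] turn [  0.1 -40.   -0.1]
```

```bash
python3 -m handwheel '[[[12,-2,37,0,-40,0,0],[12,-2,37,0,-40,0,0],[12,-2,37,0,-40,0,0],[12,-2,37,0,-40,0,0],[12,-2,37,0,-40,0,0]]]' 5;  python3 -m handwheel '[[[0,0,0,0,-4.5,0,0],[0,0,0,0,-4.5,0,0]]]';python3 - <<'E'
from h import *
p,d=imaging.camera('wrist'); cv2.imwrite('pics/w5.png',p[:,:,::-1])
p,d=imaging.camera('scene'); cv2.imwrite('pics/s5.png',p[:,:,::-1])
K,T=cal('wrist'); print(tcp()); print(proj(K,T,fw(leg(0))))
go(fw(leg(0))[0]+[0,0,-11],1.593)
E
```

```text
clock: 5.68
eef_pos: [497.1, 239.9, 378.8]
eef_rot: [-1.57, 0.002, 1.521]
wrist_force: [-0.5, -0.5, -0.5]
finger_gap: 46.7
clock: 5.85
eef_pos: [496.9, 239.7, 377.5]
eef_rot: [-1.568, 0.003, 1.6]
wrist_force: [0.3, -0.0, -0.6]
finger_gap: 47.0
(array([[-0.02328923, -0.00165774, -0.99972739],
       [ 0.99972521, -0.00270544, -0.02328469],
       [-0.0026661 , -0.99999497,  0.00172029]]), array([497.00815603, 239.74928117, 378.02529724]))
[[257.78394538 201.25259987]]
shift [ -0.5 127.7  -4.1] turn [-0.1  0.1 -0.2]
```

View pics/w5.png

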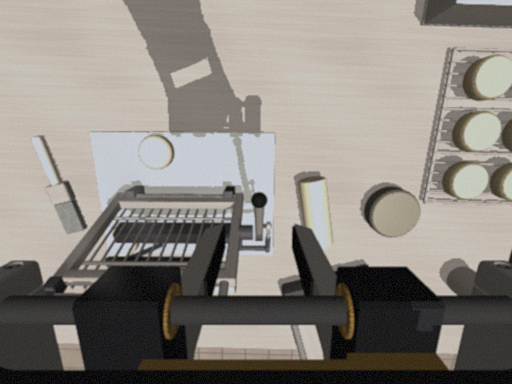

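```bash
python3 -m handwheel '[[[0,40,-4,0,0,0,0],[0,80,-4,0,0,0,0],[0,115,-4,0,0,0,0],[0,127,-4,0,0,0,0],[0,127,-4,0,0,0,0]]]'; python3 -m handwheel '[[[0,1,0,0,0,0,-1],[0,1,0,0,0,0,-1],[0,1,0,0,0,0,-1],[0,1,0,0,0,0,-1],[0,1,0,0,0,0,-1]]]' 6; python3 - <<'E'
from h import *
print(tcp()[1],(fw(leg(0))[0]+[0,0,-11]))
p,d=imaging.camera('wrist'); cv2.imwrite('pics/w6.png',p[:,:,::-1])
E
```

```text
clock: 6.37
eef_pos: [499.6, 238.9, 247.4]
eef_rot: [-1.563, 0.005, 1.59]
wrist_force: [0.1, 0.1, 0.9]
finger_gap: 46.6
clock: 6.78
eef_pos: [499.9, 239.3, 247.3]
eef_rot: [-1.565, 0.004, 1.59]
wrist_force: [-0.6, 12.0, 1.9]
finger_gap: 17.3
[499.89086731 239.33938922 247.33269861] [500.91513299 238.9802376  250.36324075]
```

View pics/w6.png

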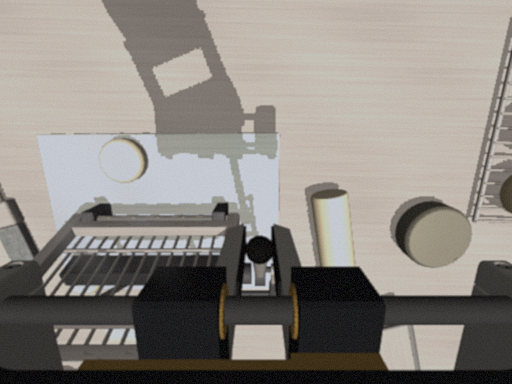

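```bash
python3 - <<'E'
from h import *
print(read_state()['wrist_force'])
M,c=tcp(); f0=fw(leg(0))[0]
for a in np.arange(0.1,1.5,.1): print(round(a,2),(M.T@(fw(leg(a))[0]-f0)).round(1))
E
```

```text
[0.33771901 4.77234303 1.45213144]
0.1 [-0.   9.4 11.7]
0.2 [-0.  19.9 22.4]
0.3 [-0.  31.4 32. ]
0.4 [ 0.  43.8 40.4]
0.5 [ 0.  57.  47.5]
0.6 [ 0.  70.8 53.3]
0.7 [ 0.1 85.2 57.7]
0.8 [ 0.1 99.9 60.6]
0.9 [1.000e-01 1.148e+02 6.200e+01]
1.0 [  0.2 129.8  61.9]
1.1 [  0.2 144.7  60.3]
1.2 [  0.3 159.4  57.3]
1.3 [  0.3 173.7  52.8]
1.4 [  0.4 187.5  46.9]
```

```bash
python3 -m handwheel '[[[1,5,6,0,0,0,-1],[1,9,12,0,0,0,-1],[1,14,17,0,0,0,-1],[1,20,22,0,0,0,-1],[1,25,27,0,0,0,-1]]]'; python3 - <<'E'
from h import *
M,c=tcp(); f0=fw(leg(0))[0]; c0=np.array([499.9,239.8,247.3])
for a in np.arange(0.3,.75,.08): print(round(a,2),(M.T@(fw(leg(a))[0]-f0+c0-c)).round(1))
E
```

```text
clock: 7.25
eef_pos: [472.3, 239.6, 222.2]
eef_rot: [-1.565, 0.004, 1.59]
wrist_force: [2.2, -4.5, -0.5]
finger_gap: 17.6
0.3 [-0.4  6.1  4.6]
0.38 [-0.4 16.  11.4]
0.46 [-0.4 26.4 17.4]
0.54 [-0.4 37.2 22.6]
0.62 [-0.3 48.4 26.9]
0.7 [-0.3 59.9 30.3]
```

```bash
python3 -m handwheel '[[[-0.5,6,5,0,0,0,-1],[-0.5,11,8,0,0,0,-1],[-0.5,16,11,0,0,0,-1],[-0.5,26,17,0,0,0,-1],[-0.5,37,22,0,0,0,-1]]]'; python3 - <<'E'
from h import *
M,c=tcp(); f0=fw(leg(0))[0]; c0=np.array([499.9,239.5,247.3])
p,d=imaging.camera('wrist'); cv2.imwrite('pics/w7.png',p[:,:,::-1])
p,d=imaging.camera('scene'); cv2.imwrite('pics/s7.png',cv2.resize(p[125:255,190:350,::-1],None,fx=4.5,fy=4.5))
for a in np.arange(0.54,1.1,.08): print(round(a,2),(M.T@(fw(leg(a))[0]-f0+c0-c)).round(1))
E
```

```text
clock: 7.67
eef_pos: [449.8, 238.8, 185.2]
eef_rot: [-1.566, 0.003, 1.59]
wrist_force: [0.5, 1.0, 0.3]
finger_gap: 17.2
0.54 [-0.4  0.   0.2]
0.62 [-0.3 11.2  4.5]
0.7 [-0.3 22.7  7.9]
0.78 [-0.3 34.5 10.4]
0.86 [-0.2 46.4 11.9]
0.94 [-0.2 58.4 12.4]
1.02 [-0.2 70.4 12. ]
1.1 [-0.1 82.3 10.6]
```

View pics/w7.png

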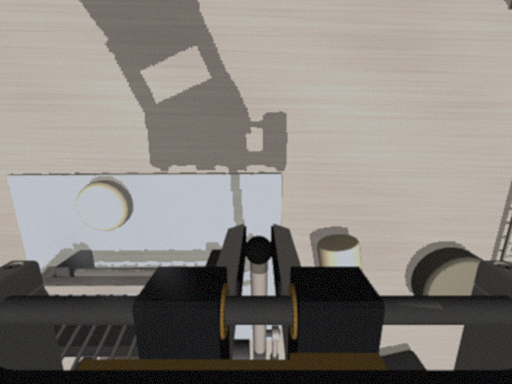

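View pics/s7.png

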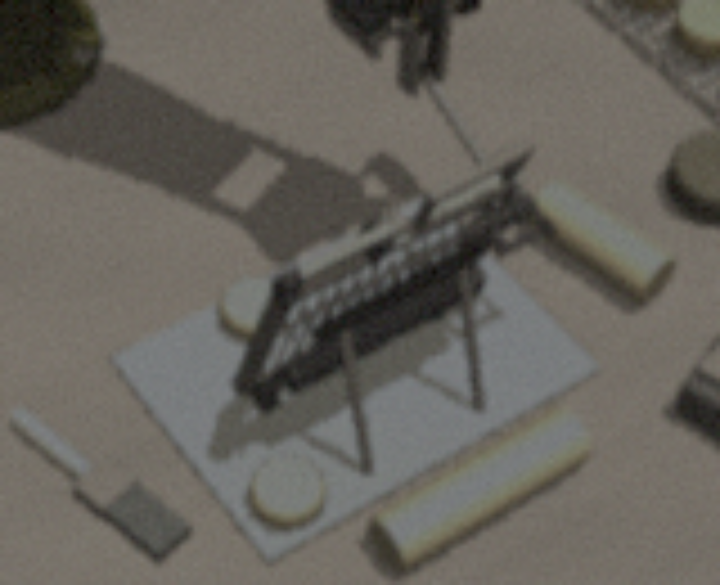

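```bash
python3 -m handwheel '[[[0,11,4,0,0,0,-1],[0,22,8,0,0,0,-1],[0,34,10,0,0,0,-1],[0,46,12,0,0,0,-1],[0,58,12,0,0,0,-1]]]'; python3 - <<'E'
from h import *
M,c=tcp(); f0=fw(leg(0))[0]; c0=np.array([499.9,239.,247.3])
for a in np.arange(0.94,1.5,.08): print(round(a,2),(M.T@(fw(leg(a))[0]-f0+c0-c)).round(1))
E
```

```text
clock: 8.18
eef_pos: [436.8, 238.4, 126.1]
eef_rot: [-1.564, 0.004, 1.59]
wrist_force: [-0.2, 1.9, -0.3]
finger_gap: 16.9
0.94 [-0.8 -0.8 -0.2]
1.02 [-0.8 11.2 -0.7]
1.1 [-0.7 23.1 -2.1]
1.18 [-0.7 34.9 -4.4]
1.26 [-0.6 46.4 -7.7]
1.34 [ -0.6  57.7 -11.9]
1.42 [ -0.5  68.6 -16.9]
1.5 [ -0.5  79.  -22.9]
```

```bash
python3 -m handwheel '[[[0,11,-1,0,0,0,-1],[0,23,-2,0,0,0,-1],[0,35,-4,0,0,0,-1],[0,46,-8,0,0,0,-1],[0,57,-12,0,0,0,-1]]]'; python3 -m handwheel '[[[0,2,-1,0,0,0,-1],[0,6,-3,0,0,0,-1],[0,10,-5,0,0,0,-1],[0,10,-5,0,0,0,-1]]]';python3 - <<'E'
from h import *
M,c=tcp(); f0=fw(leg(0))[0]; c0=np.array([499.9,239.,247.3])
print(read_state()['wrist_force'])
for a in (1.42,1.483): print(round(a,2),(M.T@(fw(leg(a))[0]-f0+c0-c)).round(1))
E
```

```text
clock: 8.6
eef_pos: [448.8, 238.6, 68.3]
eef_rot: [-1.564, 0.003, 1.59]
wrist_force: [1.1, 3.8, -1.3]
finger_gap: 17.2
clock: 8.93
eef_pos: [453.8, 238.7, 57.7]
eef_rot: [-1.563, 0.003, 1.59]
wrist_force: [-3.3, 3.7, -2.7]
finger_gap: 17.3
[-3.25435528  3.7290849  -2.65641234]
1.42 [-0.7  0.3  0.6]
1.48 [-0.7  8.6 -4. ]
```

Release; the spring should bring it to the stop. Then retreat towards the robot (−x = tool +z) and up.

```bash
python3 -m handwheel '[[[0,0,0,0,0,0,-0.3],[0,0,0,0,0,0,-0.3],[0,0,0,0,0,0,-0.3],[0,0,0,0,0,0,-0.3]]]'; python3 - <<'E'
from h import *
p,d=imaging.camera('wrist'); cv2.imwrite('pics/w8.png',p[:,:,::-1])
E
```

```text
clock: 9.27
eef_pos: [454.1, 238.6, 58.2]
eef_rot: [-1.564, 0.003, 1.59]
wrist_force: [0.0, -0.4, -0.6]
finger_gap: 32.6
```

View pics/w8.png

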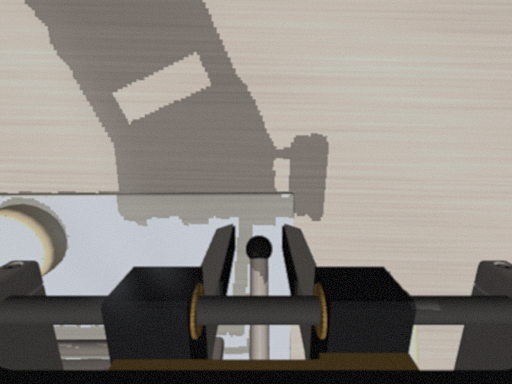

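```bash
python3 -m handwheel '[[[0,-10,30,0,0,0,-0.3],[0,-50,40,0,0,0,-0.2],[0,-90,40,0,0,0,0],[0,-130,40,0,0,0,0],[0,-170,40,0,0,0,0]]]'; python3 - <<'E'
from h import *
p,d=imaging.camera('wrist'); cv2.imwrite('pics/w9.png',p[:,:,::-1])
K,T=cal('wrist')
for a in (1.3,1.4,1.483): print(a,proj(K,T,fw([leg(a),leg(a,45)])).round(1).tolist())
p,d=imaging.camera('scene'); cv2.imwrite('pics/s9.png',cv2.resize(p[125:255,190:350,::-1],None,fx=4.5,fy=4.5))
Ks,Ts=cal('scene')
for a in (1.3,1.4,1.483): print(a,((proj(Ks,Ts,fw([leg(a)]))-[190,125]+.5)*4.5).round(1).tolist())
E
```

```text
clock: 9.73
eef_pos: [414.7, 238.3, 230.7]
eef_rot: [-1.564, 0.003, 1.59]
wrist_force: [1.1, 0.2, -0.4]
finger_gap: 46.6
1.3 [[256.4, 213.6], [256.6, 300.3]]
1.4 [[256.4, 214.5], [256.6, 299.5]]
1.483 [[256.5, 216.1], [256.6, 299.0]]
1.3 [[413.0, 157.4]]
1.4 [[416.0, 171.5]]
1.483 [[419.1, 183.4]]
```

View pics/w9.png

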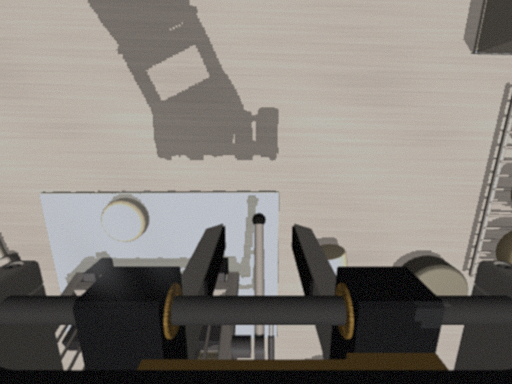

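View pics/s9.png

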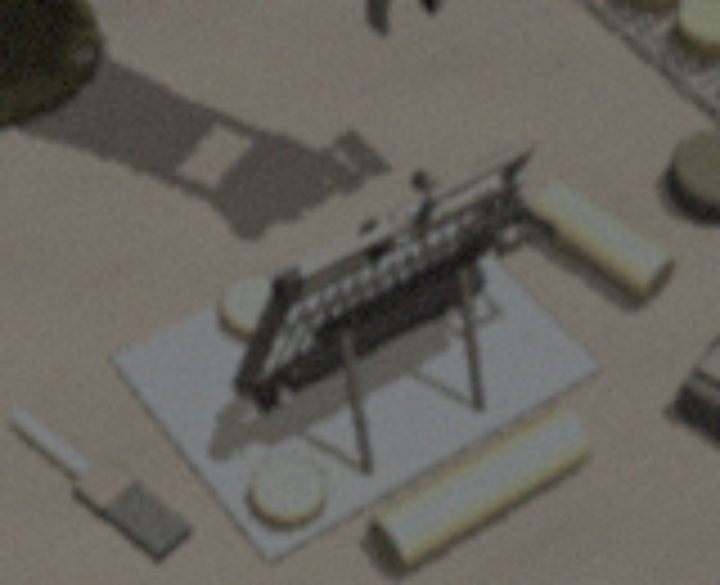

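```bash
python3 -m handwheel '[[[0,-40,0,0,7,0,0],[0,-80,0,0,14,0,0],[0,-120,0,0,21,0,0],[0,-160,0,0,28,0,0],[0,-180,0,0,35,0,0]]]'; python3 - <<'E'
from h import *
h=fw([0,60,250])[0]
go(h+[0,0,120],0.022)
E
```

```text
clock: 10.25
eef_pos: [416.6, 239.1, 419.3]
eef_rot: [-1.575, -0.007, 0.973]
wrist_force: [0.4, 0.0, -0.1]
finger_gap: 47.2
shift [  53.6   20.  -233.6] turn [ 0.  54.5  0.5]
```

```bash
python3 -m handwheel '[[[54,20,-234,0,54,0,0],[54,20,-234,0,54,0,0],[54,20,-234,0,54,0,0],[54,20,-234,0,54,0,0],[54,20,-234,0,54,0,0]]]'; python3 - <<'E'
from h import *
h=fw([0,60,250])[0]
go(h+[0,0,120],0.022)
E
```

```text
clock: 10.67
eef_pos: [612.1, 162.7, 401.7]
eef_rot: [-1.57, -0.006, 0.348]
wrist_force: [-0.3, 0.8, -0.4]
finger_gap: 46.4
shift [ 22.6   1.1 -19.5] turn [-0.1 18.7  0.3]
```

```bash
python3 -m handwheel '[[[23,1,-20,0,19,0,0],[23,1,-20,0,19,0,0],[23,1,-20,0,19,0,0],[23,1,-20,0,19,0,0]]]'; python3 - <<'E'
from h import *
h=fw([0,60,250])[0]
print(tcp())
K,T=cal('wrist')
p,d=imaging.camera('wrist'); cv2.imwrite('pics/w10.png',p[:,:,::-1])
print(proj(K,T,fw([[0,60,250],[0,15,250],[0,105,250],[0,-112,225],[0,-12,225]])).round(1))
go(h+[0,0,-11],0.022)
p,d=imaging.camera('top'); cv2.imwrite('pics/t10.png',cv2.resize(p[130:250,120:320,::-1],None,fx=4,fy=4))
E
```

```text
clock: 11.0
eef_pos: [641.2, 151.3, 399.3]
eef_rot: [-1.568, -0.004, 0.011]
wrist_force: [0.8, -0.1, 0.5]
finger_gap: 46.9
(array([[ 0.9999291 ,  0.00372065, -0.01131122],
       [ 0.0113022 ,  0.00243535,  0.99993316],
       [ 0.00374795, -0.99999011,  0.00239313]]), array([641.18796394, 151.33317566, 399.27281369]))
[[257.5 196. ]
 [258.  234.1]
 [257.1 154.8]
 [252.8 315.3]
 [251.5 247. ]]
shift [-1.400e+00  1.303e+02  1.000e-01] turn [-0.1 -0.3  0.3]
```

View pics/w10.png

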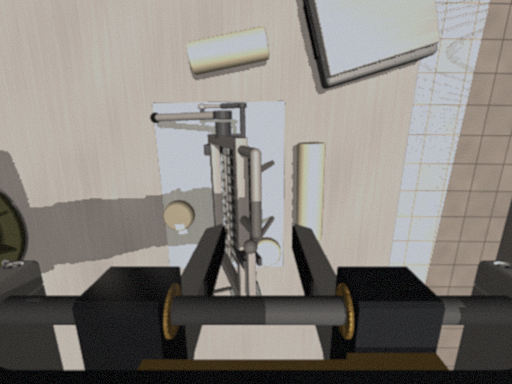

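```bash
python3 -m handwheel '[[[-4,40,0,0,0,0,0],[-4,80,0,0,0,0,0],[-4,110,0,0,0,0,0],[-4,130,0,0,0,0,0],[-4,130,0,0,0,0,0]]]'; python3 - <<'E'
from h import *
K,T=cal('wrist')
p,d=imaging.camera('wrist'); cv2.imwrite('pics/w11.png',p[:,:,::-1])
print(proj(K,T,fw([[0,60,250],[0,15,250],[0,105,250],[0,-112,225],[0,-12,225]])).round(1))
go(fw([0,60,250])[0]+[0,0,-11],0.022)
E
```

```text
clock: 11.52
eef_pos: [635.7, 152.1, 266.1]
eef_rot: [-1.569, 0.001, 0.023]
wrist_force: [0.0, 0.0, 0.3]
finger_gap: 46.9
[[266.3 249.9]
 [265.7 311.3]
 [267.  179.5]
 [254.3 418. ]
 [254.  321.1]]
shift [ 3.6 -0.3 -0.2] turn [-0.1  0.   0.1]
```

View pics/w11.png

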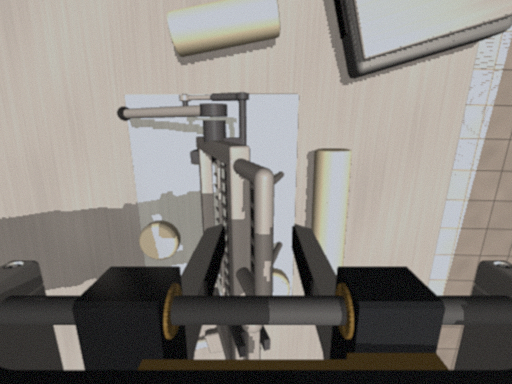

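```bash
python3 -m handwheel '[[[2,0,0,0,0,0,-1],[2,0,0,0,0,0,-1],[2,0,0,0,0,0,-1],[2,0,0,0,0,0,-1],[2,0,0,0,0,0,-1]]]' 15; python3 -m handwheel '[[[0,0,0,0,0,0,-1],[0,0,0,0,0,0,-1],[0,0,0,0,0,0,-1]]]' 35; python3 - <<'E'
from h import *
M,c=tcp(); print(read_state()['wrist_force'])
h0=fw([0,60,250])[0]
for l in np.arange(.3,-.04,-.04): print(round(l,2),(M.T@(fw([0,60,250],l)[0]-h0)).round(1),(fw([0,60,250],l)[0]-[0,0,11]).round(1))
p,d=imaging.camera('wrist'); cv2.imwrite('pics/w12.png',p[:,:,::-1])
E
```

```text
clock: 11.98
eef_pos: [638.6, 152.2, 270.1]
eef_rot: [-1.568, -0.004, 0.023]
wrist_force: [-0.3, 0.2, 0.3]
finger_gap: 17.1
clock: 12.23
eef_pos: [638.8, 152.2, 270.2]
eef_rot: [-1.568, -0.004, 0.023]
wrist_force: [1.8, 0.1, -0.2]
finger_gap: 10.7
[ 1.82484623  0.07765163 -0.21126532]
0.3 [-9.5 -3.2  0. ] [630.5 151.8 272.8]
0.26 [-19.1  -6.    0. ] [620.9 151.6 275.6]
0.22 [-28.8  -8.4   0. ] [611.2 151.4 278. ]
0.18 [-38.6 -10.4   0. ] [601.4 151.2 280. ]
0.14 [-48.4 -12.1   0.1] [591.6 151.  281.6]
0.1 [-58.4 -13.3   0.1] [581.6 150.7 282.8]
0.06 [-68.3 -14.1   0.1] [571.7 150.5 283.6]
0.02 [-78.3 -14.6   0.1] [561.7 150.3 284. ]
-0.02 [-88.3 -14.6   0.1] [551.7 150.1 284. ]
```

View pics/w12.png

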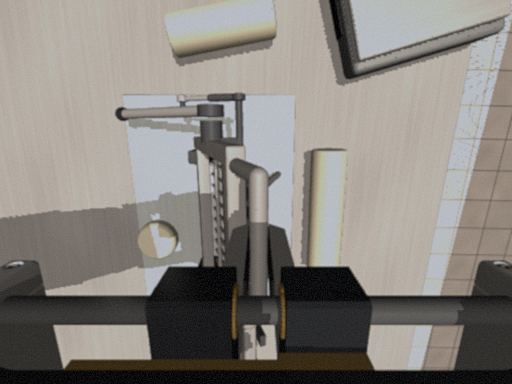

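```bash
python3 -m handwheel '[[[-2,-1,0,0,0,0,-1],[-6,-2,0,0,0,0,-1],[-10,-3,0,0,0,0,-1],[-14,-4.5,0,0,0,0,-1],[-19,-6,0,0,0,0,-1]]]'; python3 - <<'E'
from h import *
M,c=tcp(); h0=fw([0,60,250])[0]; c0=np.array([638.7,152.2,270.2])
for l in np.arange(.24,.03,-.04): print(round(l,2),(M.T@(fw([0,60,250],l)[0]-h0+c0-c)).round(1))
E
```

```text
clock: 12.7
eef_pos: [619.4, 151.8, 276.4]
eef_rot: [-1.568, -0.005, 0.023]
wrist_force: [2.6, 0.5, -0.2]
finger_gap: 10.5
0.24 [-4.6 -0.9  0. ]
0.2 [-14.4  -3.2   0. ]
0.16 [-24.2  -5.    0. ]
0.12 [-34.1  -6.4   0. ]
0.08 [-44.   -7.5   0.1]
0.04 [-54.   -8.1   0.1]
```

```bash
python3 -m handwheel '[[[-5,-1,0,0,0,0,-1],[-10,-2,0,0,0,0,-1],[-15,-3.3,0,0,0,0,-1],[-20,-4.3,0,0,0,0,-1],[-25,-5,0,0,0,0,-1]]]'; python3 - <<'E'
from h import *
M,c=tcp(); h0=fw([0,60,250])[0]; c0=np.array([638.7,152.2,270.2])
for l in np.arange(.16,-.05,-.04): print(round(l,2),(M.T@(fw([0,60,250],l)[0]-h0+c0-c)).round(1))
p,d=imaging.camera('wrist'); cv2.imwrite('pics/w13.png',p[:,:,::-1])
p,d=imaging.camera('scene'); cv2.imwrite('pics/s13.png',cv2.resize(p[125:255,190:350,::-1],None,fx=4.5,fy=4.5))
E
```

```text
clock: 13.12
eef_pos: [594.0, 151.2, 281.9]
eef_rot: [-1.568, -0.006, 0.023]
wrist_force: [4.1, 0.0, 6.4]
finger_gap: 10.9
0.16 [ 1.2  0.6 -0. ]
0.12 [-8.7 -0.8 -0. ]
0.08 [-18.6  -1.9  -0. ]
0.04 [-28.6  -2.5   0. ]
-0.0 [-38.6  -2.8   0. ]
-0.04 [-48.6  -2.6   0. ]
```

View pics/w13.png

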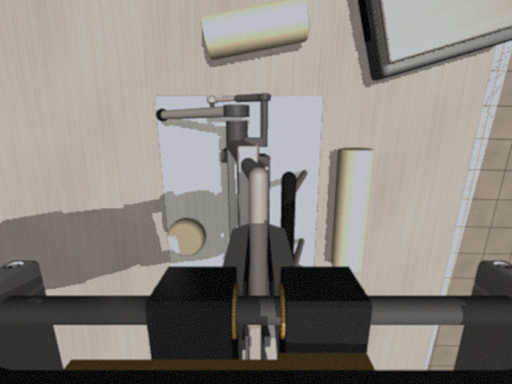

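View pics/s13.png

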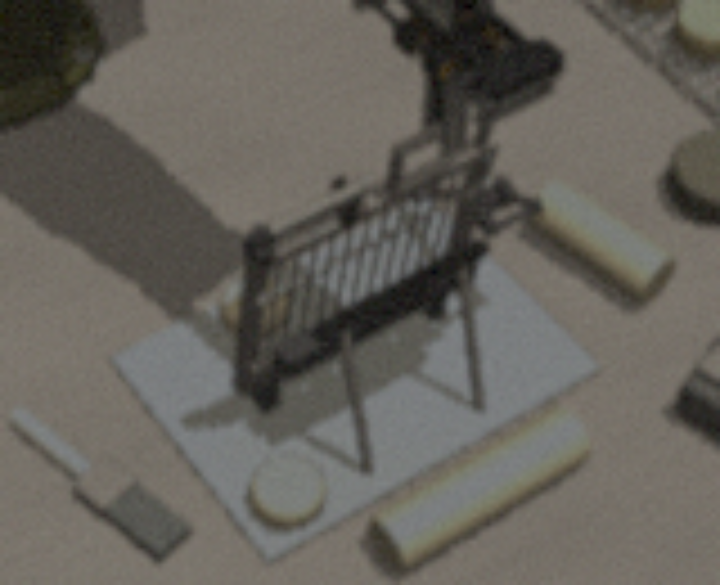

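```bash
python3 -m handwheel '[[[-4,-1,0,0,0,0,-1],[-8,-1.5,0,0,0,0,-1],[-13,-2,0,0,0,0,-1],[-18,-2.5,0,0,0,0,-1],[-23,-2.8,0,0,0,0,-1]]]';  python3 - <<'E'
from h import *
go([556,150.3,284.5],.022)
E
```

```text
clock: 13.63
eef_pos: [570.3, 150.7, 285.0]
eef_rot: [-1.568, -0.006, 0.023]
wrist_force: [2.0, -0.1, -1.6]
finger_gap: 10.6
shift [-14.3   0.4  -0.1] turn [-0.2  0.   0.3]
```

```bash
python3 -m handwheel '[[[-4,0,0,0,0,0,-1],[-8,0,0,0,0,0,-1],[-11,0,0,0,0,0,-1],[-13,0,0,0,0,0,-1],[-14,0,0,0,0,0,-1]]]'; python3 -m handwheel '[[[0,0,0,0,0,0,-1],[0,0,0,0,0,0,-1],[0,0,0,0,0,0,-1]]]'; python3 - <<'E'
from h import *
print(tcp()[1],read_state()['wrist_force'])
K,T=cal('wrist')
p,d=imaging.camera('wrist'); cv2.imwrite('pics/w14.png',p[:,:,::-1])
for n,(x0,y0,x1,y1,s) in {'top':(120,130,320,250,4),'scene':(190,125,350,255,4.5)}.items():
    p,d=imaging.camera(n); K,T=cal(n)
    cv2.imwrite(f'pics/{n}14.png',p[:,:,::-1])
    im=cv2.resize(p[y0:y1,x0:x1,::-1],None,fx=s,fy=s,interpolation=cv2.INTER_CUBIC)
    for l,col in ((-0.05,(255,0,0)),(0,(0,0,255)),(.05,(0,255,0))):
      for q in ([0,60,250],[0,-112,225],[0,-12,225],leg(1.483),[0,150,100]):
        u=((proj(K,T,fw(q,l))[0]-[x0,y0]+.5)*s).astype(int); cv2.circle(im,tuple(map(int,u)),2,col,-1)
    cv2.imwrite(f'pics/{n}14o.png',im)
E
```

```text
clock: 14.05
eef_pos: [556.0, 150.4, 285.0]
eef_rot: [-1.568, -0.006, 0.023]
wrist_force: [0.9, -0.1, 5.0]
finger_gap: 10.9
clock: 14.3
eef_pos: [556.1, 150.4, 285.0]
eef_rot: [-1.568, -0.006, 0.023]
wrist_force: [1.5, 0.4, 5.1]
finger_gap: 10.7
[556.11620629 150.43901201 285.01731591] [1.4903399  0.38657578 5.06675032]
```

View pics/w14.png

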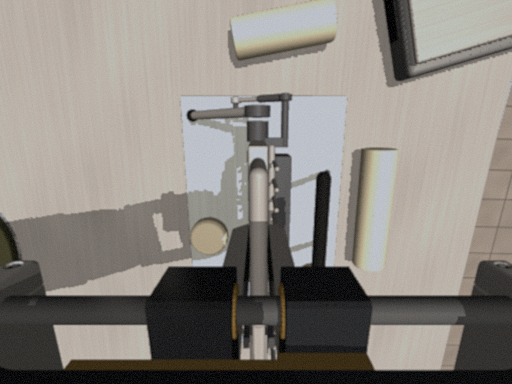

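View pics/top14o.png

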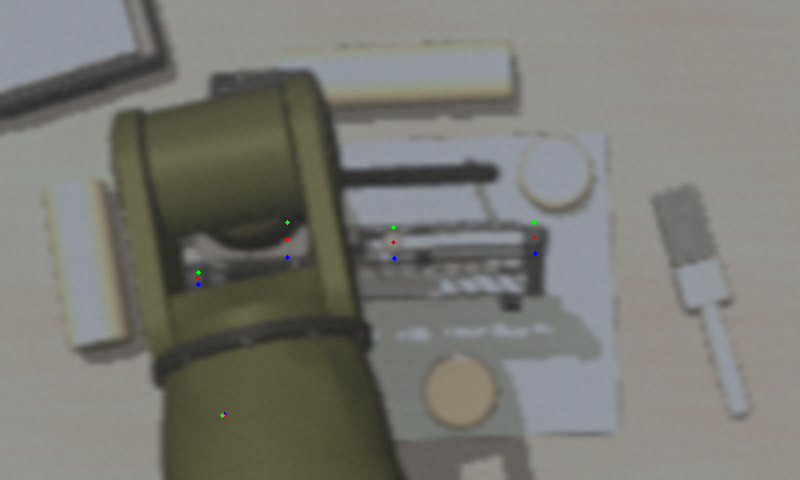

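View pics/scene14o.png

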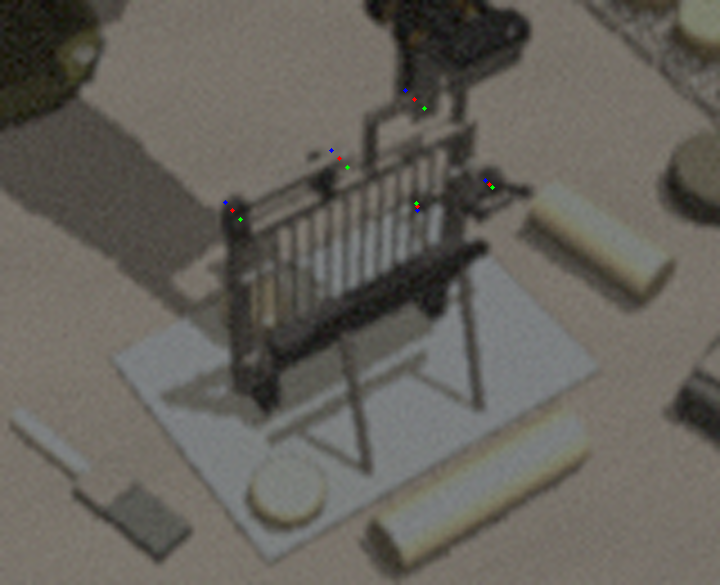

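```bash
python3 - <<'E'
from h import *
K,T=cal('scene')
im=cv2.imread('pics/scene14.png'); x0,y0,x1,y1=232,140,305,195
im=cv2.convertScaleAbs(cv2.resize(im[y0:y1,x0:x1],None,fx=10,fy=10,interpolation=cv2.INTER_CUBIC),alpha=1.6)
for q in ([0,60,250],[0,-112,225],[0,-12,225],[0,-32,225]):
    u=((proj(K,T,fw(q,0))[0]-[x0,y0]+.5)*10).astype(int); cv2.circle(im,tuple(map(int,u)),4,(0,0,255),1)
cv2.imwrite('pics/sz.png',im)
K,T=cal('top'); im=cv2.imread('pics/top14.png'); x0,y0,x1,y1=200,175,265,215
im=cv2.convertScaleAbs(cv2.resize(im[y0:y1,x0:x1],None,fx=12,fy=12,interpolation=cv2.INTER_CUBIC),alpha=1.5)
for q in ([0,60,250],[0,-112,225],[0,-12,225],[0,-32,225],[0,-120,0],[0,-120,100]):
    u=((proj(K,T,fw(q,0))[0]-[x0,y0]+.5)*12).astype(int); cv2.circle(im,tuple(map(int,u)),4,(0,0,255),1)
cv2.imwrite('pics/tz.png',im)
E
```

```text
(no output)
```

View pics/sz.png

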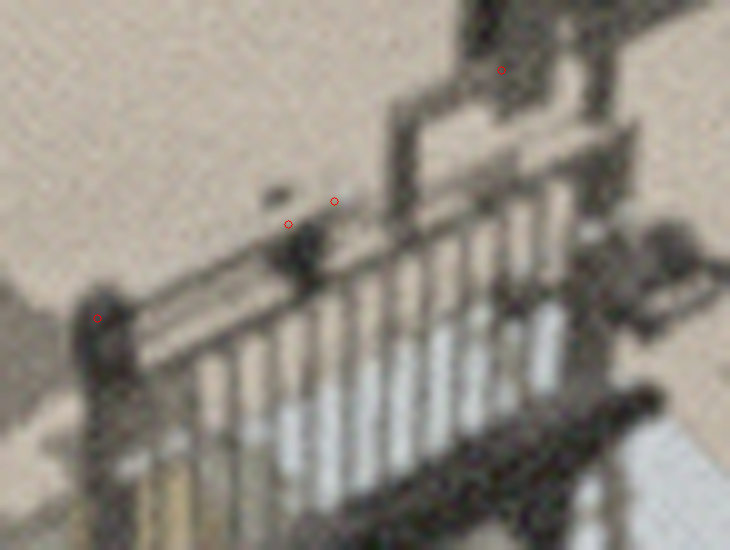

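View pics/tz.png

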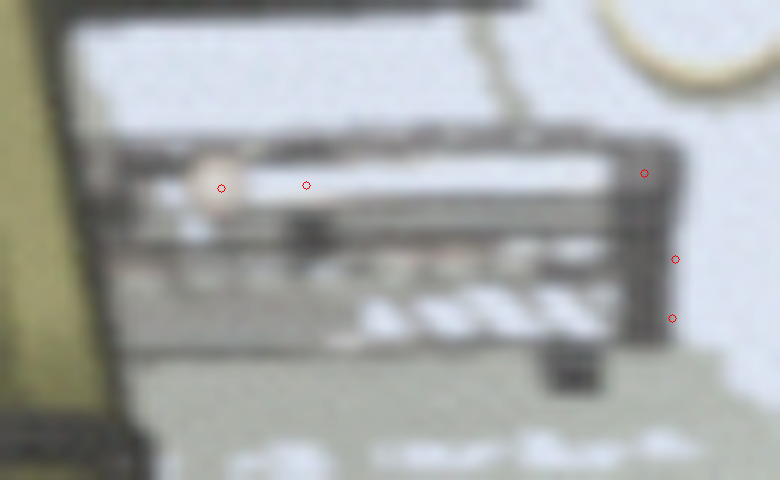

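```bash
python3 -m handwheel '[[[0,0,0,0,0,0,-1],[0,0,0,0,0,0,-1],[0,0,0,0,0,0,-1],[0,0,0,0,0,0,-1]]]'; python3 - <<'E'
from h import *
print(order.sign_off()); print(tcp()[1],read_state()['finger_gap'])
E
```

```text
clock: 14.78
eef_pos: [556.2, 150.4, 285.0]
eef_rot: [-1.568, -0.006, 0.023]
wrist_force: [1.4, 0.5, 4.3]
finger_gap: 11.2
the job is handed in; nothing more can be done
None
the job is handed in; nothing more can be done
```

I did the three steps in the order asked and handed the job in at about 14.8 s. There is no verdict from the system.

- **Keeper:** I pushed it down into its fork until it met its stop, with about 15 N at the fingertips. The later top and scene pictures show the bar in the fork and its ball within about 1 pixel of the closed position.
- **Leg:** I gripped the foot, led it over centre to about 1.42 rad and let go, and the spring took it the rest of the way. In the scene picture the foot was within about 1 pixel of where it should be at 1.483 rad. The frame stayed on its rest throughout.
- **Frame:** I gripped the handle bar at 35 N and brought the frame up. It is being held with the tool at x 556 mm. Working from the handle's position on the rest, upright is 555.3 mm; from the plate corners it is 556.7 mm. That puts the lean within about 0.01 rad by either estimate. The foot should be about 13 mm clear of the plate; that comes from geometry and was not measured.

**Small disagreements:**
- The wrist camera placed the frame 2 to 5 mm nearer the robot than the top-view fit did.
- The finger opening reads about 11 mm on the 12 mm bar; other readings were also slightly off true size.
- A steady vertical wrist force of 4 to 5 N remains while holding.

The cheeses and the brush were not touched, and those in view in the last pictures had not moved.

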